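Cap the grinder sump: seat a camlock coupling and close both cam arms

ROBOT

A 6-joint arm with a two-finger parallel gripper is mounted at the origin on the work surface. World frame = base frame: x ahead of the robot, y to its left, z up, the work surface at z = 0. Lengths are in m, angles in rad, forces in N, time in s.
With the tool pointing down it reaches from about 0.225 to 0.875 m from the base axis. Payload 3.4 kg.
Tool frame: the origin (TCP) lies at the very end of the fingers, on their centre line; the grasp point (between the pads) lies 19 mm behind it; z points along the fingers, y is the line along which they close (so a half turn about z gives the same grasp; the last joint's range is limited). The gripper opens to 85 mm and grips with 20 to 120 N. Pads are 22 mm wide; open, the fingers measure 114 mm over their backs; the gripper's body (76 mm by 85 mm) begins 54 mm behind the grasp point. The pads swing forward as they close: fully open they stand 13 mm farther back than shut.
Start: joints at [-1.362, 0.276, 1.505, -0, 1.361, -0.121], TCP at [0.186, -0.544, 0.231] pointing down, gripper open.
Joint ranges: [-2.89, 2.89], [-0.75, 2.08], [0.22, 2.7], [-1.18, 4.32], [0.11, 2.71], [-2.7, 2.7]. Speed limits (rad/s): [2.57, 2.57, 3.14, 3.14, 3.14, 3.14].

INTERFACE

Orientations are given as a unit quaternion [w, x, y, z].
In Python, from rig import manip, get_image, camera_info gives the robot as it stands. The module is installed in compiled form; this text tells all that it offers.
- The arm moves only by the shell command python3 -m crank 'ROWS' [FORCE]. ROWS is a JSON object of lists of equal length, an entry for each row: "translation": the shift along the tool's x, y, z in mm, a list of three; "roll": the turn about the tool's z in rad; "fingers": the opening, from 0 (shut) to 1 (fully open). A call has 1 to 8 rows; each row shifts and turns the commanded pose from where the row before left it, along the tool's axes as they then stand; what a row does not reach is not made up. A row lasts 1/10 s, in which the tool goes at most 50 mm and 8.59 degrees, less where a joint would pass 70% of its speed; a pose out of reach is approached as far as the arm can. A call is refused whole if a number of a shift passes 50 or a number of a turn 0.15, either way. A call with a gripper value outside its range is refused whole. The fingers move at their own pace and stop on an object; FORCE is the grip in N (left out, the last holds). Time passes only in rows, so rows that do not move let the fingers close. It gives the time, the measured TCP pose, the force, the opening and the grip force at its end, in the units of the state.
- manip.get_state(): the state, without advancing time (a new reading comes with each control period).
- get_image(name): name is "side" or "top"; returns the picture (420x560x3 uint8, blue, green, red); there is no depth.
- camera_info(name): a dict with "mtx" (3x3 intrinsics, pixels), "rvec" (rotation vector, rad) and "tvec" (3), from world to camera coordinates, as OpenCV has them. Camera axes: x right, y down, z forward; pixel columns grow to the right and rows downward; lengths in m; the calibration is good to about 2 mm. A picture is of the moment at which its call begins. camera_info takes no time and is no camera call.
- manip.sign_off(): hands the job in; it is judged then, once.
The state is a dict: "clock": time; "qpos": joint angles; "qd": joint speeds; "effort": joint torques, N m; "position": TCP position; "ee_rot": TCP orientation; "contact_force": force on the tool from outside, world axes, zero at the start; "moment": the same for the moment, N m; "width": finger opening in m; "gripper_force": force on a finger pad.
Only numpy, scipy, OpenCV 4.12 (cv2) and the standard library are available. Lean on these libraries where they do the work, as an engineer would, in place of code of your own. Each camera call takes 0.05 s, during which the arm holds its last target. There are 200 camera calls.

TASK

Pick up the plugged camlock coupling from the bench and push it down onto the grooved adaptor on the sump tank until it is fully home, with both cam arms still raised. Then swing its two cam arms fully down against its sides, one after the other, and leave it. Press firmly but gently, so that the fitting is never strained, and do not disturb the other things on the bench.

Things in the scene. Friction and masses are not known exactly. Their poses are not given: they have to be found in the camera images.
- coupling_mid (a point): The loose plugged coupling: round aluminium shell 61 mm across, 37 mm high, about 0.5 kg, standing mouth down, its two cam arms standing out along its +y and -y. Bore 47.5 mm wide, 30 mm deep. This point is on its axis (z, up), 33 mm above the mouth plane. Fully home it lies 3 mm above spigot_top, metal on metal.
- plug (a point): Centre of the square steel plug on top of the coupling, the place to grip it: 30 x 30 mm, sides along the coupling's x and y axes, from 36 to 66 mm above the mouth (this point 51 mm). Pinch the faces that look along +x and -x, clear of the cam arms.
- spigot_top (a point): Centre of the metal top face of the upright round adaptor fixed on the sump tank (grey box 180 x 140 x 55 mm); z up, 145 mm above the bench. Adaptor 45.5 mm in diameter, tapering to 41 mm over its top 3.5 mm, with a groove 9 to 23 mm down. The coupling may sit at any yaw; when home its mouth is 30 mm below this point and 60 mm above the tank.
- seal_top (a point): Centre of the top of the black rubber seal in the adaptor, 35 mm wide, standing 6 mm proud of the metal face. It resists being pressed in with a steady 12 N or so and stays where pushed. The coupling's weight alone does not press it in. Pushed home, the coupling meets metal hard and stays when let go. The fitting is strained above 45 N.
- cam_left (a joint): Angle of the cam arm on the coupling's +y side, hinged along the coupling's x: 0 raised highest (30 degrees above level), 0.53 level, pointing outwards, 2.1 closed (hard stop), hanging straight down along the side. Starts at 0 to 0.45; stays where left (0.04 N m). With the coupling home its nose enters the adaptor's groove; if not home, the nose may jam.
- cam_right (a joint): The same for the cam arm on the coupling's -y side.
- cam_left_tip (a point): Middle of the cross bar (18 mm long, 8.4 mm thick) at the free end of the +y cam arm, 61 mm from its hinge. The arm is a flat brass bar 12 mm wide and 5 mm thick, its middle 3 mm outside the line through the hinge. When raised, push it down on its upper, outer face; when hanging, that face looks outwards.
- cam_left_hinge (a point): Hinge axis of the +y cam arm, 32 mm from the coupling's axis, 18 mm above its mouth, 15 mm below coupling_mid.
- cam_right_tip (a point): The same end of the -y cam arm.
- cam_right_hinge (a point): Hinge axis of the -y cam arm.
- pot: Bystander: blue enamel pot, 170 mm wide, 100 mm high.
- wheel: Bystander: grey abrasive wheel lying flat, 76 mm wide, 20 mm thick.
- wrench: Bystander: wrench lying on the bench, 150 mm long.
- paste: Bystander: steel can, 64 mm wide, 75 mm high.
Things that resemble listed ones, but are neither listed nor needed, are in the scene too. Of the things shaped like the part that bears coupling_mid, the aluminium one is meant.

How it is judged:
By the outcome, as a careful person would: the job done as asked, in the order asked, and still so for the second after the job is handed in, with the robot touching nothing.
It also fails if it takes over 72 s, if anything falls off the work surface, if the arm or the gripper's body presses on something with over 40 N, if the wrist force passes 120 N, or if a joint passes its speed limit or range.

## Working session

There is one attempt and no reset: what is moved stays moved. The work goes in short steps, Python scripts to look and compute and a shell command to move; the robot and the scene stay as the last step left them, time stands still between calls to the robot, and variables do not carry over. Pictures are saved under pics/ and viewed, at most 10 in all, crops included, and the job is handed in when it is done.

```bash
mkdir -p pics; python3 - <<'E'
from rig import manip,get_image,camera_info
import cv2,numpy as np
for n in("side","top"):
    im=get_image(n);cv2.imwrite(f"pics/{n}0.png",im)
    c=camera_info(n);R=cv2.Rodrigues(np.array(c["rvec"]))[0]
    print(n,np.round(c["mtx"],1).tolist(),np.round(-R.T@np.array(c["tvec"]).ravel(),3),np.round(R,3).tolist())
s=manip.get_state();print({k:np.round(v,3).tolist() for k,v in s.items()})
E
```

```text
side [[489.5, 0.0, 280.7], [0.0, 489.5, 207.4], [0.0, 0.0, 1.0]] [ 0.595 -0.711  0.891] [[1.0, 0.007, 0.009], [0.012, -0.709, -0.705], [0.002, 0.705, -0.709]]
top [[430.2, 0.0, 276.6], [0.0, 430.2, 214.8], [0.0, 0.0, 1.0]] [0.383 0.085 1.067] [[-0.074, -0.997, 0.003], [-0.972, 0.072, -0.223], [0.222, -0.019, -0.975]]
{'clock': 0.1, 'qpos': [-1.362, 0.277, 1.506, 0.0, 1.361, -0.121], 'qd': [0.0, -0.001, -0.004, -0.001, 0.0, -0.0], 'effort': [0.001, -41.77, -24.64, -0.0, 0.006, 0.0], 'position': [0.186, -0.544, 0.231], 'ee_rot': [-0.001, 0.986, 0.164, -0.0], 'contact_force': [-0.218, -0.021, 0.954], 'moment': [0.097, 0.015, 0.014], 'gripper_force': 0.0, 'width': 0.085}
```

View pics/side0.png

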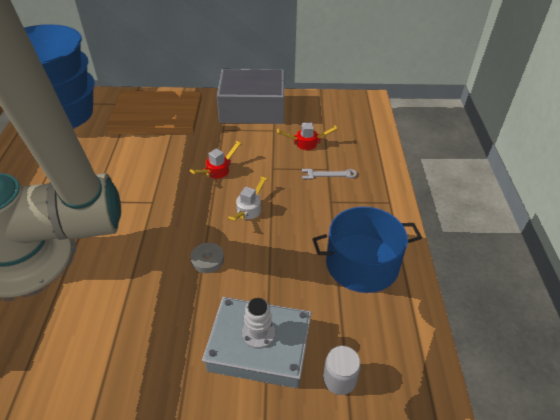

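View pics/top0.png

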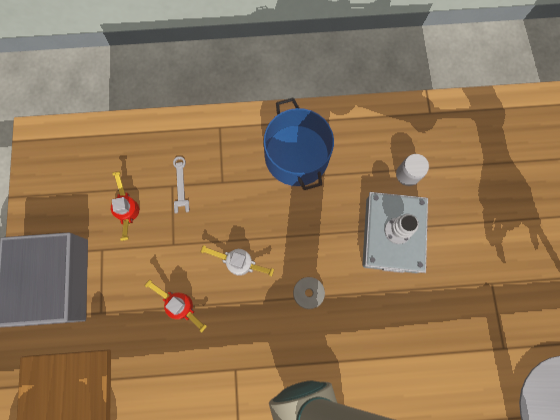

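The aluminium coupling is at top (238,262) / side (249,203), with its brass arms running about (205,250) to (270,272) in top. The black seal is at top (409,222) / side (258,306). The two red couplings are decoys.

```bash
cat > h.py <<'E'
import cv2,numpy as np
from rig import manip,get_image,camera_info
def cam(n):
    c=camera_info(n);R=cv2.Rodrigues(np.array(c["rvec"],float))[0]
    return np.array(c["mtx"],float),R,np.array(c["tvec"],float).ravel()
def ray(n,p):
    K,R,t=cam(n);d=R.T@np.linalg.inv(K)@np.array([p[0],p[1],1.]);return -R.T@t,d/np.linalg.norm(d)
def plane(n,p,z):
    o,d=ray(n,p);return o+d*(z-o[2])/d[2]
def tri(ps,pt):
    (o1,d1),(o2,d2)=ray("side",ps),ray("top",pt)
    s=np.linalg.lstsq(np.c_[d1,-d2],o2-o1,rcond=None)[0]
    a,b=o1+s[0]*d1,o2+s[1]*d2;return (a+b)/2,np.linalg.norm(a-b)
def proj(n,P):
    K,R,t=cam(n);q=K@(R@np.array(P)+t);return q[:2]/q[2]
def blobs(im,f,box,amin=15):
    x0,y0,x1,y1=box;m=np.zeros(im.shape[:2],np.uint8);m[y0:y1,x0:x1]=(f(cv2.cvtColor(im,cv2.COLOR_BGR2HSV).astype(int))[y0:y1,x0:x1])*255
    _,_,st,ce=cv2.connectedComponentsWithStats(m)
    return [(st[i].tolist(),np.round(ce[i],1).tolist()) for i in range(1,len(st)) if st[i,4]>=amin],m
brass=lambda h:(h[...,0]>=20)&(h[...,0]<=35)&(h[...,1]>150)&(h[...,2]>110)
black=lambda h:(h[...,2]<55)
E
python3 - <<'E'
from h import *
T=cv2.imread("pics/top0.png");S=cv2.imread("pics/side0.png")
print("brass top",blobs(T,brass,(195,235,285,290))[0]);print("brass side",blobs(S,brass,(220,170,280,230))[0])
print("seal top",blobs(T,black,(385,205,425,245))[0]);print("seal side",blobs(S,black,(240,290,275,325))[0])
f=lambda im,x,y,w,h:cv2.resize(im[y:y+h,x:x+w],None,fx=6,fy=6,interpolation=cv2.INTER_CUBIC)
a=f(T,200,235,80,50);b=f(T,380,205,50,50);c=f(S,222,172,60,50);d=f(S,230,290,60,50)
cv2.imwrite("pics/crop1.png",np.vstack([np.hstack([a,b]),np.hstack([c,d,np.zeros((300,60,3),np.uint8)])]))
E
```

```text
brass top [([201, 245, 26, 15, 144], [212.9, 252.4]), ([251, 265, 23, 12, 120], [262.7, 269.4])]
brass side [([256, 177, 11, 17, 81], [260.2, 184.0]), ([228, 212, 16, 9, 73], [236.5, 216.1])]
seal top []
seal side [([249, 299, 18, 16, 235], [257.4, 306.3])]
```

View pics/crop1.png

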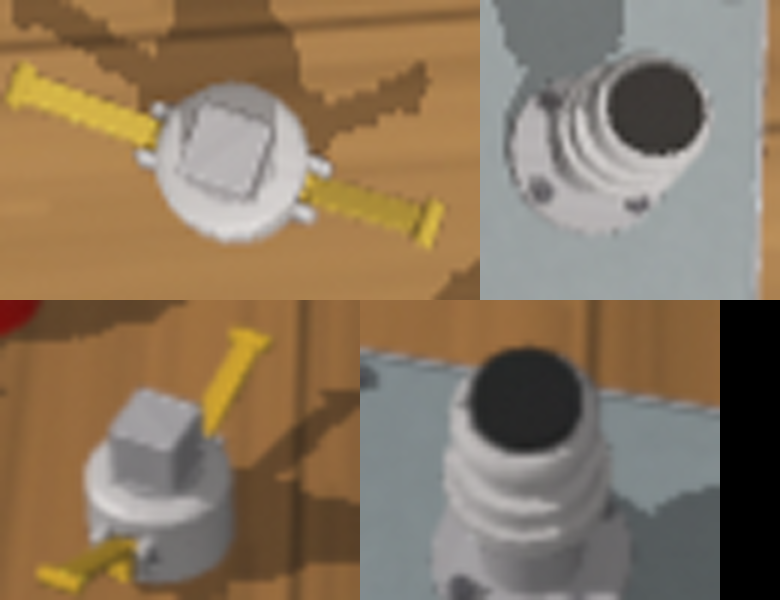

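```bash
python3 - <<'E'
from h import *
T=cv2.imread("pics/top0.png");S=cv2.imread("pics/side0.png")
print(blobs(T,lambda h:h[...,2]<85,(395,208,422,240))[0])
print("seal",plane("top",(409.2,223),.151),plane("side",(257.4,305.5),.151),tri((257.4,305.5),(409.2,223)))
print("plug",plane("top",(237.6,259.7),.066),plane("side",(248,191.3),.066),tri((248,191.3),(237.6,259.7)))
# plug edge directions from top corners
c=[plane("top",(200+x/6,235+y/6),.066) for x,y in((208,100),(273,125),(243,198),(178,170))]
for i in range(4):
    e=c[(i+1)%4]-c[i];print(np.linalg.norm(e),np.degrees(np.arctan2(e[1],e[0])))
# cross bars
for n,pt,ps in(("A",(203,249.2),(263.6,174+172-172+3+0)),("B",(271.5,272.2),(232,219-172+172-1))):
    P=tri(ps,pt);print(n,P)
# arm axis direction
a=plane("top",(203,249.2),.05);b=plane("top",(271.5,272.2),.03);e=a-b;print("arms",a,b,np.degrees(np.arctan2(e[1],e[0])))
E
```

```text
[([401, 216, 16, 15, 180], [408.8, 222.7])]
seal [ 0.55188892 -0.21998499  0.151     ] [ 0.5572808  -0.22153968  0.151     ] (array([ 0.55479892, -0.22043068,  0.14823108]), np.float64(0.0048609719086733045))
plug [0.51040153 0.16333164 0.066     ] [0.5163964  0.16393336 0.066     ] (array([0.51346445, 0.16410741, 0.06480791]), np.float64(0.005919821121469212))
0.02730963061342971 -115.23586345333388
0.030454390965485464 154.28261201795496
0.027598191933863366 62.662924390302855
0.029446129301908753 -26.259295138291453
A (array([0.5485678 , 0.24801399, 0.03762643]), np.float64(0.006227539053971182))
B (array([0.47959915, 0.08725711, 0.05005135]), np.float64(0.005069708910849987))
arms [0.54352796 0.24532247 0.05      ] [0.47898647 0.08670389 0.03      ] 67.85871847682728
```

Side crop and masks agree: plug centre is about (0.513, 0.164), coupling +y points at about 65.5°, and the seal is about (0.555, -0.221). First I'll roll, then travel.

```bash
python3 -m crank '{"translation":[[0,0,0],[0,0,0],[0,0,0],[0,0,0],[0,0,0],[0,0,0]],"roll":[-0.136,-0.136,-0.136,-0.136,-0.136,-0.136],"fingers":[1,1,1,1,1,1]}' 80
python3 -m crank '{"translation":[[48,0,0],[48,0,0],[48,0,0],[48,0,0],[48,0,0],[48,0,0],[48,0,0],[48,0,0]],"roll":[0,0,0,0,0,0,0,0],"fingers":[1,1,1,1,1,1,1,1]}'
python3 -m crank '{"translation":[[48,0,0],[48,0,0],[48,0,0],[48,0,0],[48,0,0],[48,0,0],[48,0,0],[48,0,0]],"roll":[0,0,0,0,0,0,0,0],"fingers":[1,1,1,1,1,1,1,1]}'
cat >> h.py <<'E'
def st():
    s=manip.get_state();w,x,y,z=s["ee_rot"]
    from scipy.spatial.transform import Rotation as Ro
    M=Ro.from_quat([x,y,z,w]).as_matrix()
    print("t",round(s["clock"],2),"pos",np.round(s["position"],4),"F",np.round(s["contact_force"],1),"M",np.round(s["moment"],2),"w",round(s["width"],4),"g",round(s["gripper_force"],1),"yaw_y",np.degrees(np.arctan2(M[1,1],M[0,1])).round(2),"tz",M[:,2].round(3),"q6",np.round(s["qpos"][5],2));return s,M
def go(P):
    s,M=st();print("need tool mm",np.round(M.T@(np.array(P)-s["position"])*1000,1))
E
python3 -c "
from h import *
go([.5135,.1637,.11])"
```

```text
clock: 0.7
position: [0.1862, -0.5437, 0.2308]
ee_rot: [-0.0, 0.839, 0.544, 0.0]
contact_force: [0.8, -0.2, 0.3]
width: 0.0855
gripper_force: 0.0
clock: 1.5
position: [0.3447, -0.1923, 0.2312]
ee_rot: [0.0, 0.841, 0.542, 0.0]
contact_force: [1.2, -0.7, -0.3]
width: 0.0854
gripper_force: 0.0
clock: 2.3
position: [0.5031, 0.1577, 0.231]
ee_rot: [0.0, 0.84, 0.542, -0.0]
contact_force: [1.2, -0.6, -0.4]
width: 0.0857
gripper_force: 0.0
t 2.3 pos [0.5031 0.1577 0.231 ] F [ 1.2 -0.6 -0.4] M [-0.04 -0.05 -0.04] w 0.0857 g 0.0 yaw_y -24.31 tz [-0.    -0.001 -1.   ] q6 0.6
need tool mm [  9.9   7.  120.9]
```

```bash
python3 -m crank '{"translation":[[10,7,30],[0,0,30],[0,0,30],[0,0,31],[0,0,0]],"roll":[0,0,0,0,0],"fingers":[1,1,1,1,1]}'
python3 - <<'E'
from h import *
go([.5135,.1637,.041])
T=get_image("top");S=get_image("side")
f=lambda im,x,y,w,h:cv2.resize(im[y:y+h,x:x+w],None,fx=5,fy=5,interpolation=cv2.INTER_CUBIC)
cv2.imwrite("pics/crop2.png",np.hstack([f(T,200,210,80,100),f(S,205,130,80,100)]))
E
```

```text
clock: 2.8
position: [0.5096, 0.1612, 0.1061]
ee_rot: [-0.002, 0.84, 0.542, -0.005]
contact_force: [-0.2, -0.0, -0.0]
width: 0.0851
gripper_force: 0.0
t 2.8 pos [0.5096 0.1612 0.1061] F [-0.2 -0.  -0. ] M [0.02 0.04 0.02] w 0.0851 g 0.0 yaw_y -24.34 tz [-0.01  -0.002 -1.   ] q6 0.6
need tool mm [ 4.2  3.1 65. ]
```

View pics/crop2.png

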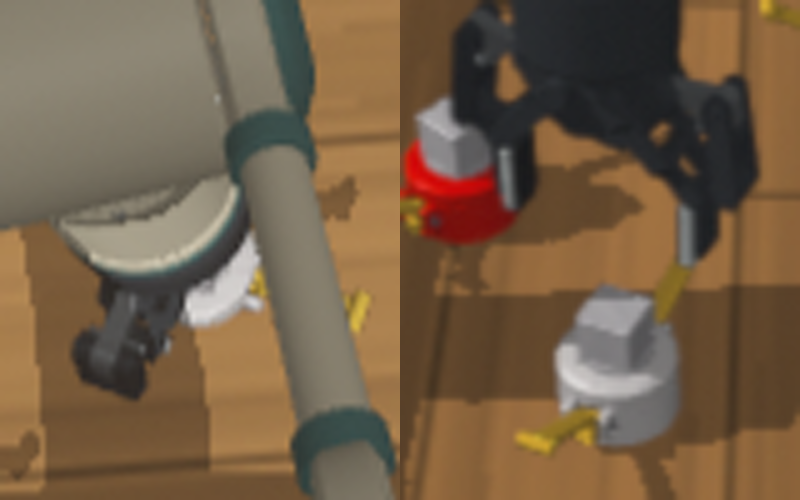

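```bash
python3 - <<'E'
from h import *
s,M=st();p=np.array(s["position"])
print("proj tip mid",proj("side",p+[0,0,.013]),"seen 245.2,176.7")
print("red arm tip",plane("top",(204,328),.03),plane("side",(193,172),.03),"red c",plane("top",(175,305),.066))
print("left finger back",(p+M[:,1]*-.057+M[:,0]*.011),(p+M[:,1]*-.057-M[:,0]*.011))
E
```

```text
t 2.9 pos [0.5132 0.1618 0.1102] F [0.6 0.2 0.7] M [-0.03  0.01 -0.03] w 0.0856 g 0.0 yaw_y -24.35 tz [-0.001 -0.    -1.   ] q6 0.6
proj tip mid [245.70233771 174.31039098] seen 245.2,176.7
red arm tip [0.36149439 0.25285945 0.03      ] [0.36240053 0.27458459 0.03      ] red c [0.41777428 0.31093935 0.066     ]
left finger back [0.46585185 0.19532732 0.11023591] [0.45678016 0.17528477 0.11025323]
```

```bash
python3 -m crank '{"translation":[[2,-1,25],[0,0,25],[0,0,19],[0,0,0],[0,0,0]],"roll":[0,0,0,0,0],"fingers":[1,1,1,1,1]}'
python3 -m crank '{"translation":[[0,0,0],[0,0,0],[0,0,0],[0,0,0],[0,0,0],[0,0,0],[0,0,0],[0,0,0]],"roll":[0,0,0,0,0,0,0,0],"fingers":[0,0,0,0,0,0,0,0]}' 80
python3 -c "
from h import *
st()"
```

```text
clock: 3.4
position: [0.5147, 0.1643, 0.0429]
ee_rot: [0.001, 0.84, 0.542, 0.001]
contact_force: [0.6, -0.6, 0.4]
width: 0.0857
gripper_force: 0.0
clock: 4.2
position: [0.5136, 0.1643, 0.0421]
ee_rot: [0.0, 0.84, 0.542, 0.001]
contact_force: [-1.4, 1.1, 5.1]
width: 0.0283
gripper_force: 80.4
t 4.2 pos [0.5136 0.1643 0.0421] F [-1.4  1.1  5.1] M [-0.02  0.11  0.02] w 0.0283 g 80.4 yaw_y -24.35 tz [ 0.001  0.    -1.   ] q6 0.61
```

```bash
python3 -m crank '{"translation":[[0,0,-5],[0,0,-15],[0,0,-30],[0,0,-40],[0,0,-40],[0,0,-40],[0,0,-30],[0,0,0]],"roll":[0,0,0,0,0,0,0,0],"fingers":[0,0,0,0,0,0,0,0]}'
python3 -m crank '{"translation":[[-15,9,0],[-28,16,0],[-28,16,0],[-28,16,0],[-28,16,0],[-28,16,0],[-28,16,0],[-28,16,0]],"roll":[0,0,0,0,0,0,0,0],"fingers":[0,0,0,0,0,0,0,0]}'
python3 -m crank '{"translation":[[-28,16,0],[-28,16,0],[-28,16,0],[-20,12,0],[-14,10,0],[-5,5,0],[0,0,0],[0,0,0]],"roll":[0,0,0,0,0,0,0,0],"fingers":[0,0,0,0,0,0,0,0]}'
python3 - <<'E'
from h import *
go([.5546,-.2208,.235])
T=get_image("top");S=get_image("side")
f=lambda im,x,y,w,h:cv2.resize(im[y:y+h,x:x+w],None,fx=5,fy=5,interpolation=cv2.INTER_CUBIC)
cv2.imwrite("pics/crop3.png",np.hstack([f(T,360,170,80,110),f(S,220,240,80,110)]))
E
```

```text
clock: 5.0
position: [0.5155, 0.1645, 0.245]
ee_rot: [0.002, 0.84, 0.542, 0.004]
contact_force: [1.1, 1.0, -4.8]
width: 0.0287
gripper_force: 80.1
clock: 5.8
position: [0.5347, -0.0789, 0.2379]
ee_rot: [-0.002, 0.84, 0.542, -0.002]
contact_force: [0.6, -0.9, -5.5]
width: 0.0287
gripper_force: 79.9
clock: 6.6
position: [0.5538, -0.2197, 0.2406]
ee_rot: [-0.001, 0.84, 0.542, -0.0]
contact_force: [-0.5, 1.2, -6.0]
width: 0.0288
gripper_force: 79.9
t 6.6 pos [ 0.5538 -0.2197  0.2406] F [-0.5  1.2 -6. ] M [0.02 0.03 0.05] w 0.0288 g 79.9 yaw_y -24.32 tz [-0.001  0.002 -1.   ] q6 -0.07
need tool mm [-0.7  1.2  5.6]
```

View pics/crop3.png

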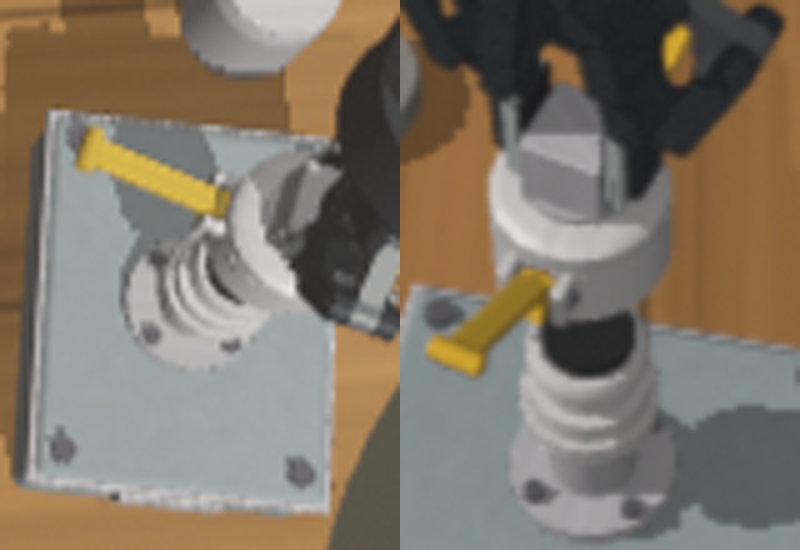

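The coupling hangs upright in the grip over the adaptor. In side, the shell spans columns 238–274 and the seal is centred near 258. Next I'll check the sideways offset.

```bash
python3 - <<'E'
from h import *
cx=np.array([.5546,-.2208])
for z in(.151,.145,.199,.236): print(z,proj("side",[*cx,z]),proj("top",[*cx,z]))
s,M=st();p=np.array(s["position"])
print("tcp axis",proj("side",[p[0],p[1],.236]),proj("top",[p[0],p[1],.236]),proj("side",[p[0],p[1],.265]))
S=get_image("side");g=cv2.cvtColor(S,cv2.COLOR_BGR2GRAY)
for r in range(276,300,4): print(r,g[r,232:282].tolist())
E
```

```text
0.151 [255.90859782 305.12894022] [409.39328024 221.75744949]
0.145 [255.99786445 307.02287375] [408.56092943 222.32496034]
0.199 [255.1617612  289.28361354] [416.44589298 216.94885886]
0.236 [254.54323232 276.16053943] [422.40973898 212.88260782]
t 6.7 pos [ 0.5539 -0.2196  0.2412] F [ 0.3  1.1 -5.7] M [ 0.02 -0.    0.01] w 0.0284 g 79.9 yaw_y -24.28 tz [-0.     0.001 -1.   ] q6 -0.07
tcp axis [254.17703836 275.58029586] [421.87051671 213.24784166] [253.65451251 264.68117096]
276 [120, 120, 119, 119, 120, 143, 191, 197, 192, 190, 189, 184, 145, 126, 125, 126, 124, 124, 124, 124, 125, 125, 125, 126, 126, 126, 125, 109, 84, 116, 113, 115, 96, 59, 37, 35, 35, 44, 77, 109, 116, 114, 109, 103, 104, 105, 104, 100, 100, 103]
280 [120, 120, 120, 118, 119, 137, 193, 204, 199, 193, 193, 191, 187, 186, 163, 155, 151, 141, 132, 128, 126, 125, 125, 126, 126, 126, 126, 112, 87, 87, 100, 121, 103, 98, 110, 106, 113, 118, 120, 120, 119, 110, 102, 101, 104, 105, 103, 99, 99, 103]
284 [120, 120, 120, 118, 118, 123, 155, 193, 218, 221, 214, 204, 198, 195, 195, 195, 195, 190, 183, 171, 154, 139, 134, 1
[... 190 characters left out ...]
 190, 214, 218, 216, 210, 199, 192, 191, 196, 195, 191, 189, 188, 187, 184, 186, 188, 187, 186, 182, 176, 170, 162, 152, 134, 114, 105, 103, 101, 97, 94, 99, 101, 103, 105, 103, 100, 100, 103]
292 [120, 120, 118, 118, 117, 118, 124, 154, 178, 181, 165, 126, 115, 140, 140, 137, 138, 138, 135, 135, 139, 143, 136, 130, 127, 125, 122, 122, 118, 115, 113, 111, 111, 111, 111, 109, 107, 106, 102, 100, 97, 98, 102, 103, 104, 105, 103, 100, 101, 103]
296 [120, 120, 119, 118, 118, 117, 121, 138, 144, 130, 121, 119, 117, 117, 116, 118, 125, 135, 139, 161, 175, 159, 119, 108, 113, 114, 115, 114, 114, 114, 113, 112, 112, 112, 110, 109, 107, 106, 104, 104, 108, 106, 105, 103, 105, 106, 104, 100, 100, 103]
```

```bash
python3 -m crank '{"translation":[[-0.4,1.4,15],[0,0,20],[0,0,15],[0,0,0],[0,0,0]],"roll":[0,0,0,0,0],"fingers":[0,0,0,0,0]}'
python3 -m crank '{"translation":[[0,0,3],[0,0,3],[0,0,3],[0,0,3],[0,0,2],[0,0,0],[0,0,0]],"roll":[0,0,0,0,0,0,0],"fingers":[0,0,0,0,0,0,0]}'
python3 -c "
from h import *
st()"
```

```text
clock: 7.25
position: [0.5554, -0.2214, 0.1917]
ee_rot: [0.0, 0.84, 0.542, 0.0]
contact_force: [0.5, -0.2, -4.4]
width: 0.0285
gripper_force: 79.7
clock: 7.95
position: [0.5552, -0.222, 0.1772]
ee_rot: [-0.0, 0.84, 0.542, -0.0]
contact_force: [1.1, 1.1, -5.4]
width: 0.0285
gripper_force: 80.1
t 7.95 pos [ 0.5552 -0.222   0.1772] F [ 1.1  1.1 -5.4] M [ 0.02  0.05 -0.01] w 0.0285 g 80.1 yaw_y -24.36 tz [-0.  0. -1.] q6 -0.07
```

```bash
python3 -m crank '{"translation":[[0,0,3],[0,0,3],[0,0,3],[0,0,2],[0,0,0],[0,0,0]],"roll":[0,0,0,0,0,0],"fingers":[0,0,0,0,0,0]}'
python3 -m crank '{"translation":[[0,0,1],[0,0,1],[0,0,1],[0,0,0],[0,0,0]],"roll":[0,0,0,0,0],"fingers":[0,0,0,0,0]}'
python3 -m crank '{"translation":[[0,0,1],[0,0,1],[0,0,0],[0,0,0]],"roll":[0,0,0,0],"fingers":[0,0,0,0]}'
```

```text
clock: 8.55
position: [0.5552, -0.2219, 0.1662]
ee_rot: [-0.0, 0.84, 0.542, -0.0]
contact_force: [-0.4, 0.5, -5.5]
width: 0.0285
gripper_force: 80.1
clock: 9.05
position: [0.5552, -0.2219, 0.1632]
ee_rot: [0.0, 0.84, 0.542, -0.0]
contact_force: [0.3, -0.4, -6.4]
width: 0.0286
gripper_force: 80.1
clock: 9.45
position: [0.5553, -0.2219, 0.1629]
ee_rot: [0.001, 0.84, 0.542, 0.0]
contact_force: [-3.2, 1.8, 6.4]
width: 0.0286
gripper_force: 81.3
```

```bash
python3 -m crank '{"translation":[[0,0,0.7],[0,0,0.7],[0,0,0],[0,0,0]],"roll":[0,0,0,0],"fingers":[0,0,0,0]}'
python3 -m crank '{"translation":[[0,0,0.7],[0,0,0.7],[0,0,0],[0,0,0]],"roll":[0,0,0,0],"fingers":[0,0,0,0]}'
python3 -m crank '{"translation":[[0,0,0.7],[0,0,0.7],[0,0,0],[0,0,0]],"roll":[0,0,0,0],"fingers":[0,0,0,0]}'
```

```text
clock: 9.85
position: [0.5553, -0.222, 0.1617]
ee_rot: [0.001, 0.84, 0.542, 0.0]
contact_force: [-4.3, 2.2, 6.2]
width: 0.0287
gripper_force: 81.4
clock: 10.25
position: [0.5553, -0.222, 0.1603]
ee_rot: [0.001, 0.84, 0.542, 0.0]
contact_force: [-3.9, 1.6, 6.1]
width: 0.0286
gripper_force: 81.4
clock: 10.65
position: [0.5553, -0.222, 0.1589]
ee_rot: [0.001, 0.84, 0.542, 0.0]
contact_force: [-3.5, 2.2, 6.5]
width: 0.0284
gripper_force: 81.5
```

```bash
python3 -m crank '{"translation":[[0,0,0.7],[0,0,0.7],[0,0,0],[0,0,0]],"roll":[0,0,0,0],"fingers":[0,0,0,0]}'
python3 -m crank '{"translation":[[0,0,0.7],[0,0,0],[0,0,0]],"roll":[0,0,0],"fingers":[0,0,0]}'
python3 -m crank '{"translation":[[0,0,0.7],[0,0,0],[0,0,0]],"roll":[0,0,0],"fingers":[0,0,0]}'
```

```text
clock: 11.05
position: [0.5553, -0.222, 0.1575]
ee_rot: [0.001, 0.84, 0.542, 0.0]
contact_force: [-3.7, 1.4, 7.0]
width: 0.0283
gripper_force: 81.5
clock: 11.35
position: [0.5553, -0.222, 0.1571]
ee_rot: [0.001, 0.84, 0.542, 0.0]
contact_force: [-4.5, 2.1, 9.0]
width: 0.0285
gripper_force: 81.8
clock: 11.65
position: [0.5553, -0.2219, 0.1571]
ee_rot: [0.001, 0.84, 0.542, 0.0]
contact_force: [-5.3, 2.9, 11.1]
width: 0.0286
gripper_force: 82.2
```

```bash
python3 -m crank '{"translation":[[0,0,1],[0,0,1],[0,0,0],[0,0,0]],"roll":[0,0,0,0],"fingers":[0,0,0,0]}'
python3 -m crank '{"translation":[[0,0,-1],[0,0,-1],[0,0,-1.4],[0,0,0],[0,0,0]],"roll":[0,0,0,0,0],"fingers":[0,0,0,0,0]}'
python3 -c "
from h import *
st()"
```

```text
clock: 12.05
position: [0.5553, -0.222, 0.1571]
ee_rot: [0.001, 0.84, 0.542, 0.001]
contact_force: [-7.6, 4.5, 20.8]
width: 0.0284
gripper_force: 83.3
clock: 12.55
position: [0.5553, -0.222, 0.1572]
ee_rot: [0.0, 0.84, 0.542, 0.0]
contact_force: [-4.4, 2.0, 8.6]
width: 0.0287
gripper_force: 81.8
t 12.55 pos [ 0.5553 -0.222   0.1572] F [-4.4  2.   8.6] M [0.45 0.68 0.04] w 0.0287 g 81.8 yaw_y -24.35 tz [ 0.001 -0.001 -1.   ] q6 -0.07
```

```bash
python3 -m crank '{"translation":[[0,0,-1],[0,0,-0.5],[0,0,0]],"roll":[0,0,0],"fingers":[0,0,0]}'
python3 -m crank '{"translation":[[0,0,0],[0,0,0],[0,0,0],[0,0,0],[0,0,0],[0,0,0],[0,0,0]],"roll":[0,0,0,0,0,0,0],"fingers":[1,1,1,1,1,1,1]}'
python3 -m crank '{"translation":[[0,0,-20],[0,0,-40],[0,0,-40],[0,0,-20],[0,0,0]],"roll":[0,0,0,0,0],"fingers":[1,1,1,1,1]}'
python3 - <<'E'
from h import *
st()
T=get_image("top");S=get_image("side")
cv2.imwrite("pics/T4.png",T);cv2.imwrite("pics/S4.png",S)
f=lambda im,x,y,w,h:cv2.resize(im[y:y+h,x:x+w],None,fx=5,fy=5,interpolation=cv2.INTER_CUBIC)
cv2.imwrite("pics/crop4.png",np.hstack([f(T,360,170,80,110),f(S,220,240,80,110)]))
print(blobs(T,brass,(360,170,440,280))[0],blobs(S,brass,(220,240,310,360))[0])
E
```

```text
clock: 12.85
position: [0.5553, -0.2219, 0.1572]
ee_rot: [0.0, 0.84, 0.542, -0.0]
contact_force: [-2.6, 2.4, 2.6]
width: 0.0287
gripper_force: 81.1
clock: 13.55
position: [0.5553, -0.222, 0.1572]
ee_rot: [0.0, 0.84, 0.542, 0.0]
contact_force: [0.4, -1.0, -0.2]
width: 0.0855
gripper_force: 0.0
clock: 14.05
position: [0.5569, -0.2228, 0.2812]
ee_rot: [0.004, 0.84, 0.542, 0.002]
contact_force: [0.1, -0.8, -0.9]
width: 0.0859
gripper_force: 0.0
t 14.05 pos [ 0.5569 -0.2228  0.2812] F [ 0.1 -0.8 -0.9] M [-0.04 -0.03 -0.  ] w 0.0859 g 0.0 yaw_y -24.35 tz [ 0.007 -0.004 -1.   ] q6 -0.07
[([368, 206, 27, 15, 126], [380.3, 213.2])] [([265, 266, 19, 29, 184], [273.3, 279.4]), ([231, 323, 22, 21, 159], [241.8, 333.1])]
```

View pics/crop4.png

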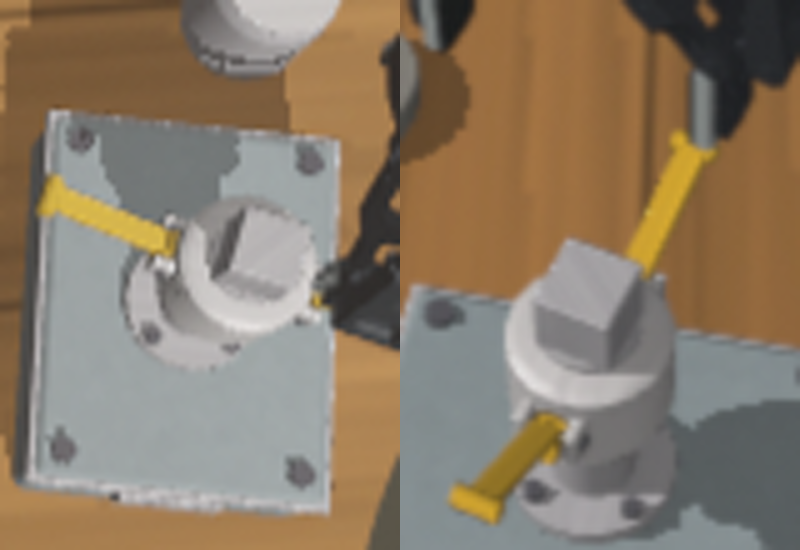

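The coupling is home: it stopped hard at TCP z 0.1571, 6 mm after meeting the seal. Both arms are still raised, the left bar near side (274,267) and the right near (235,341). Next I'll close the left arm with shut fingers: push down outside it, then sweep inward with TCP z ≥ 0.115 so the gripper body clears the plug.

```bash
python3 -m crank '{"translation":[[30,0,0],[30,0,0],[25,0,0],[0,0,0],[0,0,0],[0,0,0],[0,0,0],[0,0,0]],"roll":[0,0,0,0,0,0,0,0],"fingers":[0,0,0,0,0,0,0,0]}' 60
cat >> h.py <<'E'
C=np.array([.5553,-.222]);ang=np.radians(65.65);U=np.array([np.cos(ang),np.sin(ang)])
def rel(): # radial (+y), lateral (tool y) and height of the TCP
    s,M=st();d=np.array(s["position"])[:2]-C
    print("r %.1f lat %.1f z %.1f  Fr %.1f"%(1e3*d@U,1e3*d@np.array([U[1],-U[0]]),1e3*s["position"][2],np.array(s["contact_force"])[:2]@U))
E
python3 -c "
from h import *
rel()"
```

```text
clock: 14.95
position: [0.5899, -0.1453, 0.277]
ee_rot: [-0.0, 0.841, 0.542, -0.0]
contact_force: [-0.2, -0.3, 0.3]
width: 0.0002
gripper_force: 0.0
t 14.95 pos [ 0.5899 -0.1453  0.277 ] F [-0.2 -0.3  0.3] M [-0.05 -0.01  0.  ] w 0.0002 g 0.0 yaw_y -24.42 tz [-0. -0. -1.] q6 0.07
r 84.1 lat -0.1 z 277.0  Fr -0.4
```

```bash
python3 -m crank '{"translation":[[0,0,30],[0,0,35],[0,0,25],[0,0,7],[0,0,5],[0,0,5],[0,0,5],[0,0,0]],"roll":[0,0,0,0,0,0,0,0],"fingers":[0,0,0,0,0,0,0,0]}'
python3 -m crank '{"translation":[[0,0,6],[0,0,6],[0,0,6],[0,0,6],[0,0,6],[0,0,6],[0,0,6],[0,0,0]],"roll":[0,0,0,0,0,0,0,0],"fingers":[0,0,0,0,0,0,0,0]}'
python3 -c "
from h import *
rel()
S=get_image('side');T=get_image('top');f=lambda im,x,y,w,h:cv2.resize(im[y:y+h,x:x+w],None,fx=5,fy=5,interpolation=cv2.INTER_CUBIC)
cv2.imwrite('pics/crop5.png',np.hstack([f(T,360,170,80,110),f(S,220,240,80,110)]))
"
```

```text
clock: 15.75
position: [0.5904, -0.1446, 0.1654]
ee_rot: [0.0, 0.84, 0.542, 0.0]
contact_force: [-0.5, 0.7, -0.1]
width: -0.0001
gripper_force: 0.0
clock: 16.55
position: [0.5897, -0.1443, 0.1221]
ee_rot: [-0.001, 0.84, 0.542, -0.001]
contact_force: [0.1, -0.6, 0.5]
width: 0.0003
gripper_force: 0.0
t 16.55 pos [ 0.5897 -0.1443  0.1221] F [ 0.1 -0.6  0.5] M [-0.05 -0.04  0.01] w 0.0003 g 0.0 yaw_y -24.35 tz [-0.002  0.001 -1.   ] q6 0.07
r 84.9 lat -0.7 z 122.1  Fr -0.5
```

View pics/crop5.png

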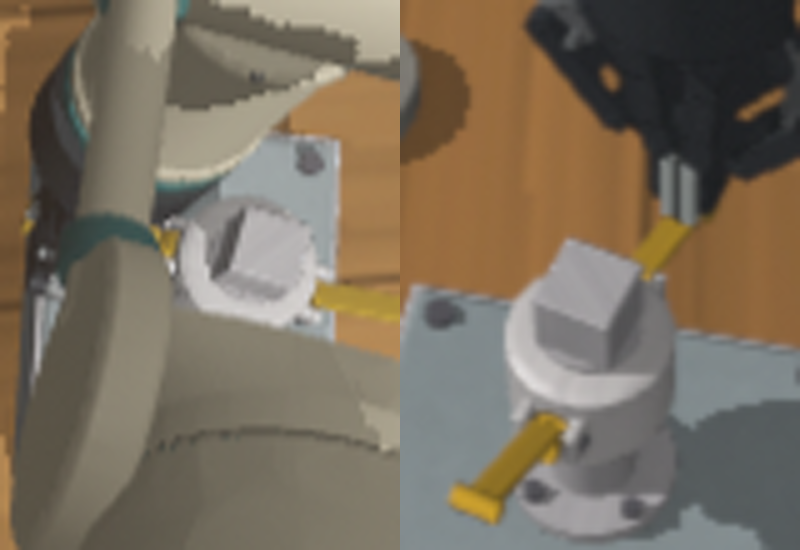

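The fingertips are on the arm near side (274,281) and it is going down. Now the inward sweep.

```bash
python3 -m crank '{"translation":[[0,0,4],[0,0,3],[-4,0,0],[-5,0,0],[-5,0,0],[-5,0,0],[0,0,0]],"roll":[0,0,0,0,0,0,0],"fingers":[0,0,0,0,0,0,0]}'
python3 -c "
from h import *
rel()"
python3 -m crank '{"translation":[[-4,0,0],[-4,0,0],[-3,0,0],[0,0,0],[0,0,0]],"roll":[0,0,0,0,0],"fingers":[0,0,0,0,0]}'
python3 -c "
from h import *
rel()"
```

```text
clock: 17.35
position: [0.5821, -0.1627, 0.1163]
ee_rot: [0.0, 0.841, 0.542, -0.0]
contact_force: [-1.7, 0.0, -0.6]
width: 0.0002
gripper_force: 0.2
t 17.35 pos [ 0.5821 -0.1627  0.1163] F [-1.7  0.  -0.6] M [0.04 0.02 0.02] w 0.0002 g 0.2 yaw_y -24.39 tz [-0.    -0.001 -1.   ] q6 0.04
r 65.1 lat -0.0 z 116.3  Fr -0.7
clock: 17.85
position: [0.5778, -0.172, 0.116]
ee_rot: [-0.0, 0.84, 0.542, -0.0]
contact_force: [1.8, 1.9, -1.4]
width: 0.0002
gripper_force: 0.9
t 17.85 pos [ 0.5778 -0.172   0.116 ] F [ 1.8  1.9 -1.4] M [ 0.32 -0.15  0.05] w 0.0002 g 0.9 yaw_y -24.35 tz [-0. -0. -1.] q6 0.02
r 54.9 lat -0.1 z 116.0  Fr 2.4
```

```bash
python3 -m crank '{"translation":[[-2,0,0],[-2,0,0],[0,0,0]],"roll":[0,0,0],"fingers":[0,0,0]}'
python3 -c "
from h import *
rel()"
python3 -m crank '{"translation":[[-1,0,0],[-1,0,0],[0,0,0],[0,0,0]],"roll":[0,0,0,0],"fingers":[0,0,0,0]}'
python3 -c "
from h import *
rel()"
```

```text
clock: 18.15
position: [0.5761, -0.1754, 0.116]
ee_rot: [-0.0, 0.84, 0.542, -0.0]
contact_force: [0.5, 3.6, -0.9]
width: -0.0002
gripper_force: 1.7
t 18.15 pos [ 0.5761 -0.1754  0.116 ] F [ 0.5  3.6 -0.9] M [ 0.6  -0.25  0.03] w -0.0002 g 1.7 yaw_y -24.36 tz [-0.  0. -1.] q6 0.01
r 51.0 lat -0.2 z 116.0  Fr 3.5
clock: 18.55
position: [0.5753, -0.1773, 0.116]
ee_rot: [-0.0, 0.84, 0.542, -0.0]
contact_force: [1.7, 3.6, -3.1]
width: 0.0001
gripper_force: 2.1
t 18.55 pos [ 0.5753 -0.1773  0.116 ] F [ 1.7  3.6 -3.1] M [ 0.7  -0.33  0.03] w 0.0001 g 2.1 yaw_y -24.35 tz [-0.  0. -1.] q6 0.01
r 49.0 lat -0.3 z 116.0  Fr 3.9
```

```bash
for i in 1 2; do :; done; python3 -m crank '{"translation":[[-1,0,0],[0,0,0],[0,0,0]],"roll":[0,0,0],"fingers":[0,0,0]}'
python3 -c "
from h import *
rel()"
python3 -m crank '{"translation":[[-1,0,0],[0,0,0],[0,0,0]],"roll":[0,0,0],"fingers":[0,0,0]}'
python3 -c "
from h import *
rel()"
```

```text
clock: 18.85
position: [0.5751, -0.1777, 0.116]
ee_rot: [-0.0, 0.84, 0.542, 0.0]
contact_force: [2.5, 5.1, -3.4]
width: -0.0002
gripper_force: 2.7
t 18.85 pos [ 0.5751 -0.1777  0.116 ] F [ 2.5  5.1 -3.4] M [ 0.82 -0.46  0.01] w -0.0002 g 2.7 yaw_y -24.36 tz [ 0.     0.001 -1.   ] q6 0.01
r 48.5 lat -0.2 z 116.0  Fr 5.7
clock: 19.15
position: [0.5751, -0.1778, 0.116]
ee_rot: [-0.001, 0.84, 0.542, 0.001]
contact_force: [3.4, 6.6, -4.5]
width: 0.0001
gripper_force: 3.8
t 19.15 pos [ 0.5751 -0.1778  0.116 ] F [ 3.4  6.6 -4.5] M [ 1.17 -0.61 -0.03] w 0.0001 g 3.8 yaw_y -24.38 tz [ 0.001  0.002 -1.   ] q6 0.01
r 48.4 lat -0.2 z 116.0  Fr 7.4
```

The left arm has reached its stop at r = 48.4 mm (predicted 48.5). Now I'll back out and cross to the right arm.

```bash
python3 -m crank '{"translation":[[-1,0,0],[0,0,0],[3,0,0],[10,0,0],[12,0,0],[0,0,0]],"roll":[0,0,0,0,0,0],"fingers":[0,0,0,0,0,0]}'
python3 -m crank '{"translation":[[0,0,-25],[0,0,-40],[0,0,-40],[0,0,-20],[0,0,0]],"roll":[0,0,0,0,0],"fingers":[0,0,0,0,0]}'
python3 -m crank '{"translation":[[-20,0,0],[-30,0,0],[-30,0,0],[-30,0,0],[-30,0,0],[-13,0,0],[0,0,0],[0,0,0]],"roll":[0,0,0,0,0,0,0,0],"fingers":[0,0,0,0,0,0,0,0]}'
python3 -c "
from h import *
rel()"
```

```text
clock: 19.75
position: [0.5852, -0.1564, 0.1166]
ee_rot: [0.0, 0.84, 0.543, 0.0]
contact_force: [1.0, 0.7, 0.1]
width: 0.0001
gripper_force: 0.0
clock: 20.25
position: [0.5864, -0.1584, 0.2454]
ee_rot: [0.004, 0.84, 0.542, 0.002]
contact_force: [0.7, -0.6, -0.9]
width: 0.0
gripper_force: 0.0
clock: 21.05
position: [0.5215, -0.2958, 0.2406]
ee_rot: [-0.001, 0.84, 0.542, 0.0]
contact_force: [-0.5, 0.5, 0.0]
width: -0.0
gripper_force: 0.0
t 21.05 pos [ 0.5215 -0.2958  0.2406] F [-0.5  0.5  0. ] M [ 0.03 -0.06  0.01] w -0.0 g 0.0 yaw_y -24.36 tz [-0.001  0.002 -1.   ] q6 -0.21
r -81.1 lat -0.4 z 240.6  Fr 0.3
```

```bash
python3 -m crank '{"translation":[[-4,0,20],[0,0,25],[0,0,15],[0,0,5],[0,0,5],[0,0,5],[0,0,6],[0,0,6]],"roll":[0,0,0,0,0,0,0,0],"fingers":[0,0,0,0,0,0,0,0]}'
python3 -m crank '{"translation":[[0,0,6],[0,0,6],[0,0,6],[0,0,6],[0,0,6],[0,0,6],[0,0,0]],"roll":[0,0,0,0,0,0,0],"fingers":[0,0,0,0,0,0,0]}'
python3 -c "
from h import *
rel()"
```

```text
clock: 21.85
position: [0.5203, -0.3007, 0.1546]
ee_rot: [0.001, 0.84, 0.542, 0.0]
contact_force: [0.2, -0.4, 1.6]
width: -0.0002
gripper_force: 0.5
clock: 22.55
position: [0.5192, -0.2999, 0.1171]
ee_rot: [-0.001, 0.84, 0.542, -0.0]
contact_force: [0.6, -0.5, 0.3]
width: -0.0002
gripper_force: 0.0
t 22.55 pos [ 0.5192 -0.2999  0.1171] F [ 0.6 -0.5  0.3] M [ 0.02 -0.03  0.05] w -0.0002 g 0.0 yaw_y -24.35 tz [-0.002  0.001 -1.   ] q6 -0.21
r -85.9 lat -0.7 z 117.1  Fr -0.2
```

```bash
python3 -m crank '{"translation":[[4,0,0],[5,0,0],[5,0,0],[5,0,0],[4,0,0],[4,0,0],[3,0,0],[0,0,0]],"roll":[0,0,0,0,0,0,0,0],"fingers":[0,0,0,0,0,0,0,0]}'
python3 -c "
from h import *
rel()"
python3 -m crank '{"translation":[[2,0,0],[2,0,0],[1,0,0],[0,0,0]],"roll":[0,0,0,0],"fingers":[0,0,0,0]}'
python3 -c "
from h import *
rel()"
```

```text
clock: 23.35
position: [0.5324, -0.2726, 0.1182]
ee_rot: [0.0, 0.84, 0.542, 0.0]
contact_force: [-1.4, -0.6, -0.5]
width: -0.0002
gripper_force: 0.9
t 23.35 pos [ 0.5324 -0.2726  0.1182] F [-1.4 -0.6 -0.5] M [-0.27  0.05 -0.01] w -0.0002 g 0.9 yaw_y -24.33 tz [ 0.  0. -1.] q6 -0.17
r -55.6 lat -0.0 z 118.2  Fr -1.1
clock: 23.75
position: [0.5341, -0.2685, 0.118]
ee_rot: [-0.0, 0.84, 0.542, -0.0]
contact_force: [-0.9, -2.5, -1.2]
width: -0.0002
gripper_force: 1.6
t 23.75 pos [ 0.5341 -0.2685  0.118 ] F [-0.9 -2.5 -1.2] M [-0.61  0.25  0.06] w -0.0002 g 1.6 yaw_y -24.35 tz [-0. -0. -1.] q6 -0.16
r -51.1 lat -0.1 z 118.0  Fr -2.6
```

```bash
python3 -m crank '{"translation":[[1,0,0],[1,0,0],[0,0,0],[0,0,0]],"roll":[0,0,0,0],"fingers":[0,0,0,0]}'
python3 -c "
from h import *
rel()"
python3 -m crank '{"translation":[[1,0,0],[1,0,0],[0,0,0],[0,0,0]],"roll":[0,0,0,0],"fingers":[0,0,0,0]}'
python3 -c "
from h import *
rel()"
```

```text
clock: 24.15
position: [0.5349, -0.2665, 0.1181]
ee_rot: [-0.0, 0.84, 0.542, -0.0]
contact_force: [-1.9, -3.5, -2.2]
width: 0.0001
gripper_force: 1.9
t 24.15 pos [ 0.5349 -0.2665  0.1181] F [-1.9 -3.5 -2.2] M [-0.71  0.31 -0.02] w 0.0001 g 1.9 yaw_y -24.35 tz [-0.  0. -1.] q6 -0.15
r -49.0 lat -0.2 z 118.1  Fr -4.0
clock: 24.55
position: [0.5356, -0.2649, 0.1179]
ee_rot: [-0.0, 0.84, 0.542, -0.0]
contact_force: [-1.4, -4.7, -2.8]
width: -0.0004
gripper_force: 2.4
t 24.55 pos [ 0.5356 -0.2649  0.1179] F [-1.4 -4.7 -2.8] M [-0.85  0.38  0.03] w -0.0004 g 2.4 yaw_y -24.34 tz [-0.001 -0.    -1.   ] q6 -0.15
r -47.2 lat -0.3 z 117.9  Fr -4.9
```

```bash
python3 -m crank '{"translation":[[1,0,0],[0,0,0],[0,0,0]],"roll":[0,0,0],"fingers":[0,0,0]}'
python3 -c "
from h import *
rel()"
python3 -m crank '{"translation":[[1,0,0],[0,0,0],[0,0,0]],"roll":[0,0,0],"fingers":[0,0,0]}'
python3 -c "
from h import *
rel()"
```

```text
clock: 24.85
position: [0.5357, -0.2649, 0.118]
ee_rot: [0.0, 0.84, 0.542, -0.001]
contact_force: [-3.1, -6.2, -3.1]
width: -0.0001
gripper_force: 3.5
t 24.85 pos [ 0.5357 -0.2649  0.118 ] F [-3.1 -6.2 -3.1] M [-1.07  0.46 -0.  ] w -0.0001 g 3.5 yaw_y -24.33 tz [-0.001 -0.002 -1.   ] q6 -0.15
r -47.1 lat -0.2 z 118.0  Fr -7.0
clock: 25.15
position: [0.5358, -0.2647, 0.118]
ee_rot: [0.001, 0.84, 0.542, -0.002]
contact_force: [-4.4, -7.7, -3.3]
width: 0.0
gripper_force: 4.6
t 25.15 pos [ 0.5358 -0.2647  0.118 ] F [-4.4 -7.7 -3.3] M [-1.45  0.64 -0.02] w 0.0 g 4.6 yaw_y -24.32 tz [-0.002 -0.003 -1.   ] q6 -0.15
r -47.0 lat -0.2 z 118.0  Fr -8.8
```

```bash
python3 -m crank '{"translation":[[1,0,0],[0,0,0],[-4,0,0],[-10,0,0],[-12,0,0],[0,0,0]],"roll":[0,0,0,0,0,0],"fingers":[0,0,0,0,0,0]}'
python3 -m crank '{"translation":[[0,0,-25],[0,0,-40],[0,0,-40],[-30,0,-20],[-40,0,0],[-40,0,0],[-20,0,0],[0,0,0]],"roll":[0,0,0,0,0,0,0,0],"fingers":[0,0,0,0,0,0,0,0]}'
python3 - <<'E'
from h import *
rel()
T=get_image("top");S=get_image("side")
f=lambda im,x,y,w,h:cv2.resize(im[y:y+h,x:x+w],None,fx=5,fy=5,interpolation=cv2.INTER_CUBIC)
cv2.imwrite("pics/crop6.png",np.hstack([f(T,360,170,80,110),f(S,220,240,80,110)]))
print(blobs(T,brass,(360,170,440,280),4)[0],blobs(S,brass,(220,240,310,360),4)[0])
c=np.append(C,0)
for sgn in(1,-1): print([proj(n,c+np.append(sgn*U*.035,.072)).round(1).tolist() for n in("top","side")])
E
```

```text
clock: 25.75
position: [0.5262, -0.2868, 0.1184]
ee_rot: [0.0, 0.841, 0.541, 0.0]
contact_force: [-0.3, 0.2, -0.4]
width: -0.0001
gripper_force: 0.0
clock: 26.55
position: [0.4717, -0.4065, 0.243]
ee_rot: [0.0, 0.841, 0.541, -0.0]
contact_force: [0.8, -0.0, -0.2]
width: 0.0001
gripper_force: 0.0
t 26.55 pos [ 0.4717 -0.4065  0.243 ] F [ 0.8 -0.  -0.2] M [ 0.02  0.05 -0.08] w 0.0001 g 0.0 yaw_y -24.56 tz [ 0. -0. -1.] q6 -0.39
r -202.6 lat -0.1 z 243.0  Fr 0.3
[([392, 217, 3, 4, 8], [392.6, 218.1]), ([383, 223, 5, 5, 9], [384.8, 225.1]), ([414, 236, 3, 3, 5], [414.8, 237.2])] [([244, 322, 9, 27, 133], [248.4, 335.4])]
[[385.4, 223.4], [265.5, 314.8]]
[[414.0, 233.4], [248.8, 344.4]]
```

View pics/crop6.png

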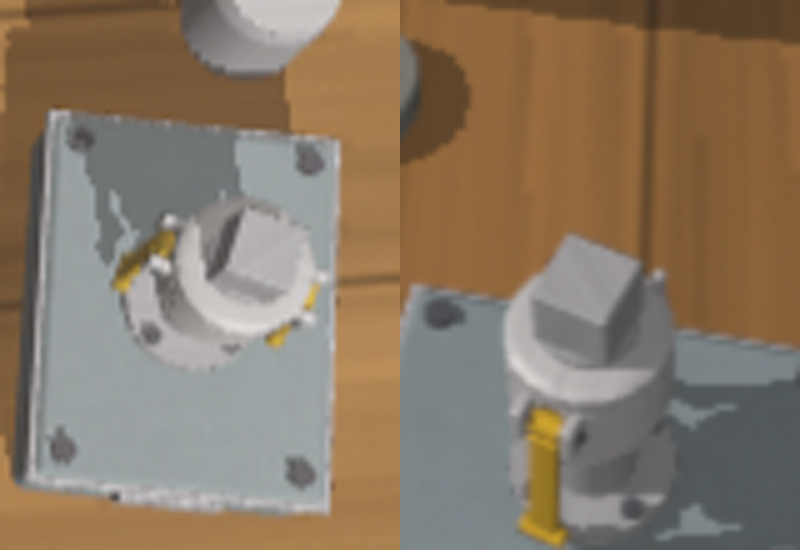

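Both arms hang straight down along the shell: right bar at side (249,346), left bar at top (385,225). Both match the predicted closed positions within about 2 px. The plug still sits as it did and the robot is clear.

```bash
python3 -c "
from rig import manip
print(manip.sign_off())"
```

```text
the job is handed in; nothing more can be done
None
```

The job is handed in at about 27 s: the coupling stopped hard on the adaptor at the expected depth, both cam arms were then swung down to their stops (left first, then right), and the robot is clear; the hand-in returned no verdict.

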